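# Open the guard and pump the ratchet clamp onto the sensor module

### The job

Swing the clear guard door of the bench clamp wide open by its handle, then pump the clamp's trigger towards the fixed grip, letting it out between squeezes, until the sliding jaw's sprung pad meets the aluminium module and is pushed back about half of its spring travel, gently enough not to crush the module. Move the jaw only by the trigger, leave the other things on the desk where they are, and finish while still holding the trigger squeezed with the pad pressed like that.

Things in the scene. Friction and masses are not known exactly. Their poses are not given: they have to be found in the camera images.
- station: fixed ratchet clamp on an aluminium base plate 120 x 310 x 12 mm. Origin on the desk; x points from the guard door into the clamp, y along the clamp bar (plate y -215 to +95), z up. From +y to -y: black fixed grip, steel trigger, sliding jaw with sprung pad, module, end jaw. Only grip, trigger and door rise above 88 mm. Shut, the door's clear hood (150 to 158 mm high) covers grip and trigger.
- grip_point (a point): middle of the black upright fixed grip, a bar 30 mm in x, 14 mm in y (station y 15 to 29 mm) that ends 142 mm above the desk; this point is 125 mm above the desk, at station x 0, y 22 mm
- trigger_bar (a point): centre of the trigger's steel cross bar, 14 mm in diameter, 44 mm long in station x, about 124 mm above the desk. Squeezing moves it towards station +y (to the grip): at rest y -16 mm, fully squeezed y +6 mm. Span over bar and grip: 52 mm at rest, 30 mm fully squeezed. The lever's pin is 50 mm below, at station y -5 mm.
- trigger (a joint): trigger angle: 0 let out (spring return), 0.46 fully squeezed; takes 2 to 6 N at the bar with the pad free, up to about 14 N with it pressed. A pawl drives the jaw by saw teeth 6 mm apart: a full squeeze drives it about 12 mm (its 15 mm stroke, in proportion to the bar's 23 mm, less up to 6 mm before a tooth is caught); let out, the jaw stays where it is if the pad is free.
- jaw (a joint): how far the sliding jaw has gone towards the module (station -y), m, 0 to 0.075. A light brake of 3 N holds it: pressed harder than that by the pad, the jaw slides back when the trigger is let out, so the pressure lasts only while the trigger is held.
- pad (a joint): how far the sprung pad is pushed back into the jaw, m: 0 is free, 0.016 is its full travel, 0.008 is half. Spring 1 N per mm. Pressed 14 N or more (14 mm) the module counts as crushed
- pad_face (a point): centre of the black rubber pad's front face, a disc of 26 mm diameter that faces station -y, 34.5 mm above the desk
- module_mid (a point): centre of the loose aluminium module between the jaws, a box 60 mm in x, 50 mm in y, 45 mm high with two brass sockets on top, standing on the base plate (centre 34.5 mm above the desk). It starts 20 to 46 mm from the pad and up to 11 mm from the end jaw, and slides against that when pushed.
- door (a joint): guard door angle: 0 shut, grows to 1.7 wide open; a light stiff hinge that stays where it is left
- door_handle (a point): grip point on the door's upright round steel handle, 10 mm diameter, 160 mm above the desk, 17 mm below the bar's free top. The bar stands 40 mm in front of the clear panel (station -x side when shut), 140 mm from the hinge along it; stays join it to the panel 37 mm and more below this point.
- door_hinge (a point): point on the door's vertical hinge line at the handle's height, at station x -56, y +88 mm. The door (155 mm wide, top 158 mm high) swings out to the station's -x side, clockwise seen from above.
- spare: a second aluminium module like the first, loose on the desk in front of the clamp; leave alone
- tape: grey roll of tape, 90 mm across, 24 mm high, lying behind the clamp; leave alone
- driver: screwdriver with black handle lying beside the clamp; leave alone
- mug: white mug, 80 mm across, 95 mm high; leave alone
- glue: white bottle with black cap, 52 mm across, 130 mm high; leave alone
- meter: black hand-held meter 150 x 85 x 36 mm lying on the desk; leave alone
There are look-alikes about, which are no part of the job. What is shaped like the part that bears module_mid but green or red is not meant.

How it is judged:
By the outcome, as a careful person would: the job done as asked, in the order asked, and still so for the second after the job is handed in, while the arm keeps its last pose, push and grip.
It also fails if it takes over 72 s, if anything falls off the work surface, if the arm or the gripper's body presses on something with over 40 N, if the wrist force passes 120 N, or if a joint passes its speed limit or range.

### The arm

A 6-joint arm with a two-finger parallel gripper is mounted at the origin on the work surface. World frame = base frame: x ahead of the robot, y to its left, z up, the work surface at z = 0. Lengths are in mm, angles in rad, forces in N, time in s.
With the tool pointing down it reaches from about 300 to 775 mm from the base axis. Payload 14.6 kg.
Tool frame: the origin (TCP) lies midway between the tips of the shut fingers; the grasp point (between the pads) lies 19 mm behind it; y points along the fingers, z is the direction in which the jaws open and shut, and the axes are right-handed (so a half turn about y gives the same grasp; the last joint's range is limited). The gripper opens to 94 mm and grips with 3 to 60 N. Pads are 16 mm wide; open, the fingers measure 119 mm over their backs; the gripper's body (75 mm by 177 mm) begins 78 mm behind the grasp point.
Start: joints at [1.086, 0.3, 1.521, -0, 1.321, -0.067], TCP at [223.159, 502.682, 205.446] pointing down, gripper open.
Joint ranges: [-3.03, 3.03], [-0.79, 2.21], [0.23, 2.52], [-1.04, 4.18], [0, 3.07], [-2.55, 2.55]. Speed limits (rad/s): [2.22, 2.22, 2.57, 3.14, 3.14, 3.14].

### API

Orientations are given as [roll, pitch, yaw] about the fixed x, y, z axes, in that order (R = Rz(yaw) Ry(pitch) Rx(roll)).
In Python, from cell import manip gives the robot as it stands.
- The arm moves only by the tool play_rows, never from a script. Its argument "series" is a list of rows, each a list of 3 entries, a list of its own where there are three numbers: the shift along the tool's x, y, z in m, then the turn about the tool's y in rad, then the closure, from 0 (fully open) to 1 (shut). In form: [[[dx, dy, dz], twist, grip], ...]. A call has 1 to 20 rows; each row is the pose to reach, as a shift and turn from the pose measured when the call began, along the tool's axes at that moment; what a row does not reach only later rows make up. A row lasts 1/10 s, in which the tool goes at most 50 mm and 8.59 degrees, less where a joint would pass 70% of its speed; a pose out of reach is approached as far as the arm can. A call with a gripper value outside its range is refused whole. The fingers move at their own pace and stop on an object; "squeeze" is the grip in N (left out, the last holds). Time passes only in rows, so rows that repeat a pose let the fingers close. It gives the time, the measured TCP pose, the force and the opening at its end, in the units of the state.
- manip.read_state(): the state, without advancing time (a new reading comes with each control period).
- manip.camera(name): name is "side" or "top" or "wrist"; returns the picture (420x560x3 uint8, red, green, blue); there is no depth.
- manip.camera_params(name): a dict with "K" (3x3 intrinsics, pixels), "dist_coeffs" ([k1, k2, p1, p2, k3] as OpenCV has them; the pictures are not rectified), "rvec" (rotation vector, rad) and "tvec" (3), from world to camera coordinates, as OpenCV has them. Camera axes: x right, y down, z forward; pixel columns grow to the right and rows downward; lengths in mm; the calibration is good to about 2 mm. A picture is of the moment at which its call begins: read the wrist's pose just before it. camera_params takes no time and is no camera call; for the wrist camera it gives the pose at the moment of the call.
- manip.sign_off(): hands the job in, once; it reports no verdict.
The state is a dict: "clock": time; "joints": joint angles; "qd": joint speeds; "effort": joint torques, N m; "eef_pos": TCP position; "eef_rot": TCP orientation; "wrist_force": force on the tool from outside, world axes, zero at the start; "moment": the same for the moment, N m; "finger_gap": finger opening in mm.
Only numpy, scipy, OpenCV 4.12 (cv2) and the standard library are available. Lean on these libraries where they do the work, as an engineer would, in place of code of your own. Each camera call takes 0.05 s, during which the arm holds its last target. There are 200 camera calls.

## Working session

There is one attempt and no reset: what is moved stays moved. The work goes in short steps, Python scripts to look and compute and a tool call to move; the robot and the scene stay as the last step left them, time stands still between calls to the robot, and variables do not carry over. Pictures are saved under pics/ and viewed, about 8 in all and at most 12, crops included, and the job is handed in when it is done.

Besides the shell and the picture viewer there is one more tool, called by a JSON object that holds its "api" and its "payload". play_rows: Moves the arm, as the interface text tells. Its arguments: {"type":"object","properties":{"series":{"type":"array","items":{"type":"array"}},"squeeze":{"type":"number"}},"required":["series"]}

```bash
mkdir -p pics; ls; python3 - <<'E'
from cell import manip
import cv2
s=manip.read_state();print(s)
for n in("top","side"):
    im=manip.camera(n);cv2.imwrite(f"pics/{n}0.png",im[:,:,::-1])
    p=manip.camera_params(n);print(n,p)
E
```

```text
pics
{'clock': 0.0, 'joints': array([ 1.08636423e+00,  3.00478159e-01,  1.52159830e+00, -1.71514475e-05,
        1.32067974e+00, -6.66153850e-02]), 'qd': array([ 0.0003179 , -0.00037354,  0.00085794,  0.00015615,  0.0004135 ,
       -0.00101787]), 'effort': array([-2.42972907e-03, -5.31793892e+01, -3.52745891e+01,  7.08580320e-02,
        2.42775731e-02, -8.43403086e-05]), 'eef_pos': array([223.06195119, 502.44556162, 204.87517051]), 'eef_rot': array([-1.57195840e+00,  6.08768328e-05, -4.17812492e-01]), 'wrist_force': array([-0.6624343 , -0.18922869,  0.09798348]), 'moment': array([-0.02587147,  0.02038538,  0.0227529 ]), 'finger_gap': 94.1937016945913}
top {'K': array([[420.33414773,   0.        , 282.29217447],
       [  0.        , 420.33414773, 211.85021064],
       [  0.        ,   0.        ,   1.        ]]), 'dist_coeffs': array([-0.10120019,  0.        ,  0.        ,  0.        ,  0.        ]), 'rvec': array([ 2.15431985, -2.1863328 ,  0.08010129]), 'tvec': array([  -4.47524907,  584.45068741, 1200.7763508 ])}
side {'K': array([[544.28194371,   0.        , 280.61618383],
       [  0.        , 544.28194371, 205.54825797],
       [  0.        ,   0.        ,   1.        ]]), 'dist_coeffs': array([-0.15264028,  0.        ,  0.        ,  0.        ,  0.        ]), 'rvec': array([ 0.70829777, -2.47910947,  1.27717625]), 'tvec': array([ 492.19629231,  265.25993279, 1449.57469815])}
```

View pics/top0.png

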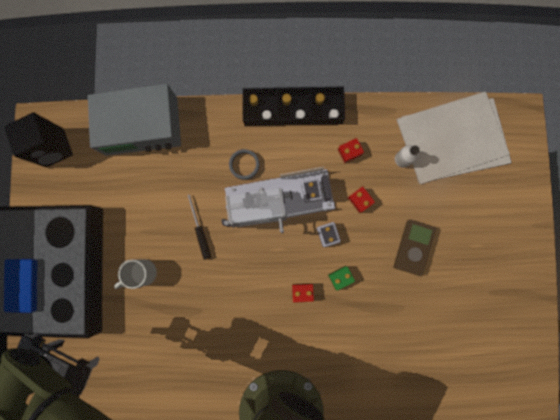

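View pics/side0.png

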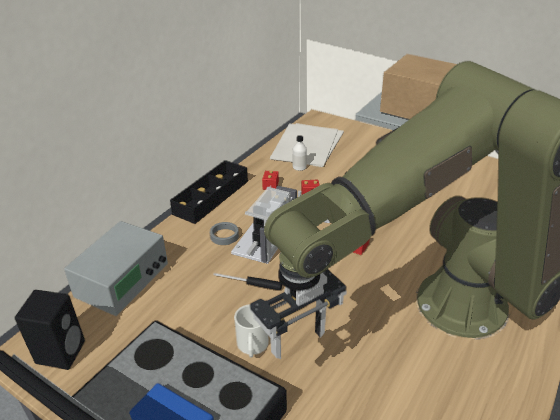

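The top view shows the station at about (280,197), with the hood on its left (+y) side and the module at (313,190). The silver spare is at (328,235), in front of the clamp. The red look-alikes are at (350,150), (362,200) and (303,293), and the green one is at (342,278). The module meant is the silver one on the plate, so I'll enlarge that area to confirm it.

```bash
python3 - <<'E'
import cv2
im=cv2.imread("pics/top0.png")[160:250,210:345]
im=cv2.convertScaleAbs(im,alpha=1.3)
cv2.imwrite("pics/topc.png",cv2.resize(im,None,fx=5.9,fy=5.9,interpolation=cv2.INTER_CUBIC))
E
```

```text
(no output)
```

View pics/topc.png

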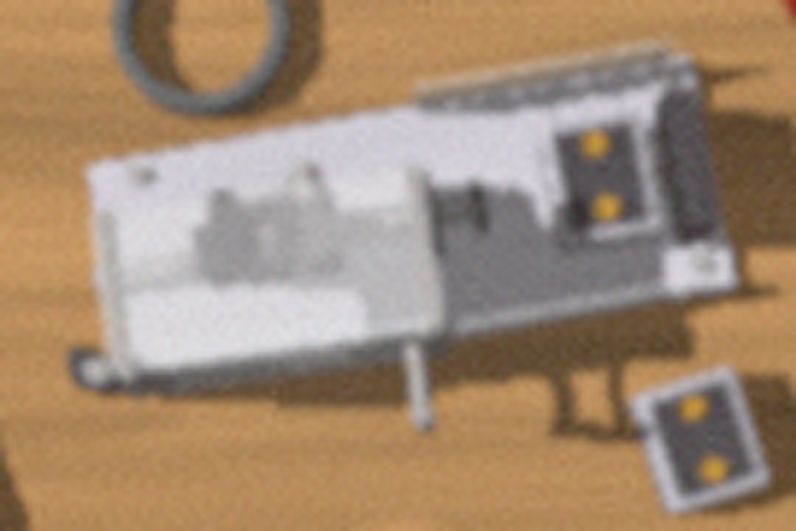

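The crop shows plate corners at about (90,165), (693,55) and (738,290), the hinge post at (95,370) and the handle top at (425,422). The silver module with brass sockets sits between the jaws at (603,180). That is the one meant; the spare is off the plate at (703,440).

```bash
cat > h.py <<'E'
import numpy as np, cv2
from cell import manip
from scipy.spatial.transform import Rotation as Rn
def ray(p,px):
    u=cv2.undistortPoints(np.array([[px]],float),p["K"],p["dist_coeffs"])[0,0]
    R=cv2.Rodrigues(p["rvec"])[0]
    return -R.T@p["tvec"], R.T@np.array([u[0],u[1],1])
def onz(p,px,z):
    c,d=ray(p,px); return c+d*(z-c[2])/d[2]
def proj(p,X): return cv2.projectPoints(np.atleast_2d(np.float64(X)),p["rvec"],p["tvec"],p["K"],p["dist_coeffs"])[0][:,0]
def move(target):  # world shift -> tool shift (m) from the current pose
    s=manip.read_state(); R=Rn.from_euler("xyz",s["eef_rot"])
    return R.inv().apply(np.array(target)-s["eef_pos"])/1000
E
python3 - <<'E'
from h import *
p=manip.camera_params("top")
f=lambda c,z: onz(p,(210+(c[0]+.5)/5.9-.5,160+(c[1]+.5)/5.9-.5),z)
A=f((90,165),12);B=f((693,55),12);C=f((738,290),12)
print(A,B,C,np.linalg.norm(A-B),np.linalg.norm(B-C))
src=np.array([[60,95],[60,-215],[-60,-215.]]);dst=np.array([A,B,C])[:,:2]
sc=src-src.mean(0);dc=dst-dst.mean(0)
th=np.arctan2((sc[:,0]*dc[:,1]-sc[:,1]*dc[:,0]).sum(),(sc*dc).sum())
R=np.array([[np.cos(th),-np.sin(th)],[np.sin(th),np.cos(th)]]);t=dst.mean(0)-R@src.mean(0)
print("th",th,"t",t)
W=lambda x,y:R@[x,y]+t
print("res",[(W(*a)-b).round(1) for a,b in zip(src,dst)])
print("handle seen",f((425,422),177),"pred",W(-96,-52),"hinge seen",f((95,370),160),"pred",W(-56,88))
print("bar",W(0,-16),"grip",W(0,22),"mod",(R.T@(f((603,180),57)[:2]-t)))
print("spare",R.T@(f((703,440),50)[:2]-t))
E
```

```text
[660.72719936 157.07292586  12.        ] [ 711.80994172 -148.00200791   12.        ] [ 592.341949   -167.60103389   12.        ] 309.3221003810346 121.06495406916626
th 0.1636063282585305 t [617.03879095  54.07458419]
res [array([0. , 0.5]), array([-0.6, -0.3]), array([ 0.5, -0.2])]
handle seen [521.87018282 -12.62936277 177.        ] pred [530.79037137 -12.86725713] hinge seen [547.54218311 132.74257837 160.        ] pred [547.45338382 131.77832357]
bar [619.64482981  38.28824321] grip [613.45548752  75.78080304] mod [   0.35086587 -154.76349605]
spare [-131.63941932 -179.68986426]
```

```bash
cat >> h.py <<'E'
th=0.1636; T=np.array([617.0,54.1]); R2=np.array([[np.cos(th),-np.sin(th)],[np.sin(th),np.cos(th)]])
W=lambda x,y,z: np.r_[R2@[x,y]+T,z]
S=lambda w: np.r_[R2.T@(np.array(w)[:2]-T),w[2]]
E
python3 -c "
from h import *
print(move([526,-13,215]))"
```

```text
[ 0.48604848 -0.00972838 -0.34823854]
```

{"api": "play_rows", "payload": {"series": [[[0.486,-0.01,-0.348],-0.58,0],[[0.486,-0.01,-0.348],-0.58,0],[[0.486,-0.01,-0.348],-0.58,0],[[0.486,-0.01,-0.348],-0.58,0],[[0.486,-0.01,-0.348],-0.58,0],[[0.486,-0.01,-0.348],-0.58,0],[[0.486,-0.01,-0.348],-0.58,0],[[0.486,-0.01,-0.348],-0.58,0],[[0.486,-0.01,-0.348],-0.58,0],[[0.486,-0.01,-0.348],-0.58,0],[[0.486,-0.01,-0.348],-0.58,0],[[0.486,-0.01,-0.348],-0.58,0],[[0.486,-0.01,-0.348],-0.58,0],[[0.486,-0.01,-0.348],-0.58,0],[[0.486,-0.01,-0.348],-0.58,0],[[0.486,-0.01,-0.348],-0.58,0],[[0.486,-0.01,-0.348],-0.58,0]], "squeeze": 30}}

```text
clock: 1.8
eef_pos: [525.7, -11.6, 215.5]
eef_rot: [-1.572, 0.0, 0.164]
wrist_force: [-0.2, 0.7, 0.4]
finger_gap: 94.2
```

```bash
python3 - <<'E'
from h import *
s=manip.read_state();print(s["clock"],s["eef_pos"],s["eef_rot"],s["joints"],s["qd"].max())
p=manip.camera_params("wrist");im=manip.camera("wrist");cv2.imwrite("pics/w1.png",im[:,:,::-1])
print(p["K"][0,0],"cam",ray(p,(280,210)))
print("handle pred px top/160/130",proj(p,[W(-96,-52,177),W(-96,-52,160),W(-96,-52,123)]),"grip",proj(p,[W(0,22,142),W(0,-16,131)]))
E
```

```text
1.8 [525.72846679 -11.59091443 215.52190831] [-1.57164812e+00  2.50720543e-04  1.63850854e-01] [-9.12430039e-02  2.38120574e-01  1.57543950e+00 -9.14294578e-04
  1.32806035e+00 -1.82567052e+00] 0.002773567479663161
320.0621971364039 cam (array([452.35573825, -23.99891146, 394.30061838]), array([ 0.25901291,  0.04862597, -0.96470236]))
handle pred px top/160/130 [[275.71871769 236.55576055]
 [275.87637138 228.98496299]
 [276.15653974 215.54260989]] grip [[357.42330096 322.32291718]
 [314.55230123 315.68491612]]
```

View pics/w1.png

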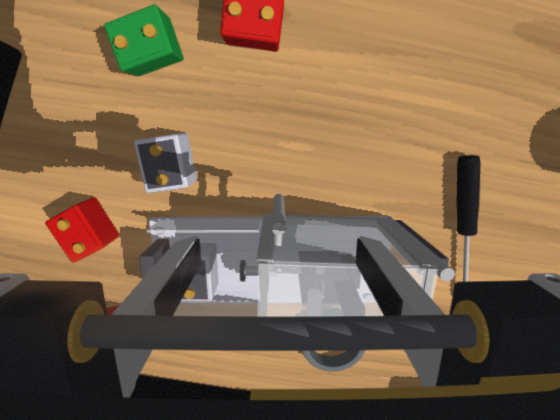

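The bar's top cap is at about (278,236) and the prediction was (276,237), so the station fit holds to 1–2 mm. The earlier 9 mm discrepancy came from the smeared top-view pixels. Next: descend, grip, and then follow the door arc.

```bash
python3 - <<'E'
from h import *
print(move([531,-12.3,141]))
# arc shifts relative to shut pose, tool axes (yaw .164 = station axes): dx=station x, dz=station y
r=np.array([-40,-140.])
for a in np.arange(.1,1.71,.1):
    c,s=np.cos(a),np.sin(a); d=np.array([c*r[0]+s*r[1],-s*r[0]+c*r[1]])-r
    print(round(a,2),d.round(1)/1000)
E
```

```text
[ 0.00507757  0.07451344 -0.00131383]
0.1 [-0.0138  0.0047]
0.2 [-0.027   0.0107]
0.3 [-0.0396  0.0181]
0.4 [-0.0514  0.0266]
0.5 [-0.0622  0.0363]
0.6 [-0.0721  0.047 ]
0.7 [-0.0808  0.0587]
0.8 [-0.0883  0.0712]
0.9 [-0.0945  0.0843]
1.0 [-0.0994  0.098 ]
1.1 [-0.1029  0.1121]
1.2 [-0.105   0.1266]
1.3 [-0.1056  0.1411]
1.4 [-0.1048  0.1556]
1.5 [-0.1025  0.17  ]
1.6 [-0.0988  0.1841]
1.7 [-0.0937  0.1977]
```

{"api": "play_rows", "payload": {"series": [[[0.005,0.035,-0.001],0,0],[[0.005,0.06,-0.001],0,0],[[0.005,0.074,-0.001],0,0],[[0.005,0.074,-0.001],0,0],[[0.005,0.074,-0.001],0,1],[[0.005,0.074,-0.001],0,1],[[0.005,0.074,-0.001],0,1],[[0.005,0.074,-0.001],0,1],[[0.005,0.074,-0.001],0,1],[[0.005,0.074,-0.001],0,1],[[0.005,0.074,-0.001],0,1],[[0.005,0.074,-0.001],0,1]], "squeeze": 30}}

```text
clock: 3.05
eef_pos: [530.9, -12.0, 141.5]
eef_rot: [-1.572, 0.0, 0.164]
wrist_force: [-0.2, 0.4, 0.6]
finger_gap: 33.3
```

{"api": "play_rows", "payload": {"series": [[[0,0,0],0,1],[[0,0,0],0,1],[[0,0,0],0,1],[[0,0,0],0,1],[[0,0,0],0,1],[[0,0,0],0,1]]}}

```text
clock: 3.65
eef_pos: [531.0, -10.7, 141.5]
eef_rot: [-1.57, -0.0, 0.164]
wrist_force: [2.6, 10.2, 0.3]
finger_gap: 9.6
```

{"api": "play_rows", "payload": {"series": [[[-0.007,0,0.002],0,1],[[-0.0138,0,0.0047],0,1],[[-0.0205,0,0.0077],0,1],[[-0.027,0,0.0107],0,1],[[-0.0335,0,0.0143],0,1],[[-0.0396,0,0.0181],0,1],[[-0.0456,0,0.0222],0,1],[[-0.0514,0,0.0266],0,1],[[-0.0622,0,0.0363],0,1],[[-0.0721,0,0.047],0,1],[[-0.0808,0,0.0587],0,1],[[-0.0808,0,0.0587],0,1]]}}

```text
clock: 4.85
eef_pos: [441.1, 35.4, 141.5]
eef_rot: [-1.569, -0.002, 0.165]
wrist_force: [7.4, 5.6, -7.4]
finger_gap: 9.5
```

```bash
python3 - <<'E'
from h import *
im=manip.camera("top");cv2.imwrite("pics/t2.png",cv2.resize(im[140:320,180:400,::-1],None,fx=3.2,fy=3.2))
im=manip.camera("wrist");cv2.imwrite("pics/w2.png",im[:,:,::-1])
s=manip.read_state();print(S(s["eef_pos"]),s["wrist_force"],s["finger_gap"])
E
```

```text
[-176.13544792    9.51841495  141.52804705] [ 6.47998587  6.87678961 -5.00095212] 9.267549235711584
```

View pics/w2.png

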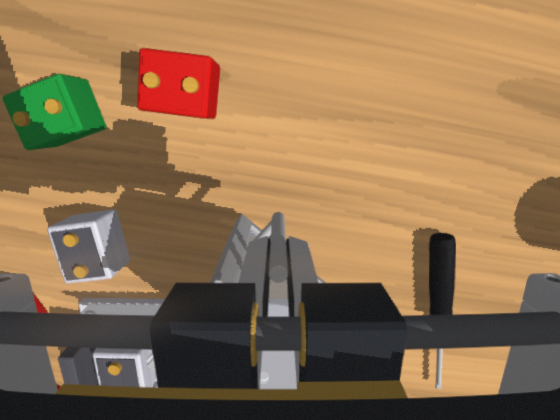

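The door is following at about 0.7 rad, and the bar is still between the fingers at (279,240).

{"api": "play_rows", "payload": {"series": [[[-0.004,0,0.006],0,1],[[-0.0075,0,0.0125],0,1],[[-0.0137,0,0.0256],0,1],[[-0.0186,0,0.0393],0,1],[[-0.0221,0,0.0534],0,1],[[-0.0242,0,0.0679],0,1],[[-0.0248,0,0.0824],0,1],[[-0.024,0,0.0969],0,1],[[-0.0217,0,0.1113],0,1],[[-0.02,0,0.1185],0,1],[[-0.018,0,0.1254],0,1],[[-0.0155,0,0.1322],0,1],[[-0.0155,0,0.1322],0,1],[[-0.0155,0,0.1322],0,1]]}}

```text
clock: 6.35
eef_pos: [403.6, 162.9, 141.5]
eef_rot: [-1.569, 0.0, 0.165]
wrist_force: [-4.9, 1.7, 0.6]
finger_gap: 9.5
```

```bash
python3 - <<'E'
from h import *
s=manip.read_state();q=S(s["eef_pos"]);print(q,s["wrist_force"],s["finger_gap"])
d=q[:2]-[-56,88]; print("r",np.hypot(*d),"angle",(np.arctan2(-140,-40)-np.arctan2(d[1],d[0]))%(2*np.pi))
E
```

```text
[-192.79567221  142.12890791  141.45971593] [-4.90754443  1.69722284  0.63946593] 9.47767430386787
r 147.11558247912018 angle 1.6692834580280795
```

{"api": "play_rows", "payload": {"series": [[[0,0,0],0,0.68],[[0,0,0],0,0.68],[[0,0,0],0,0.68],[[0,0,0],0,0.68],[[0,-0.02,0],0,0.68],[[0,-0.045,0],0,0.68],[[0,-0.07,0],0,0.68],[[0.02,-0.07,-0.014],0,0.4],[[0.06,-0.07,-0.043],0,0],[[0.1,-0.07,-0.072],0,0],[[0.14,-0.07,-0.101],0,0],[[0.18,-0.07,-0.13],0,0],[[0.193,-0.07,-0.139],0,0],[[0.193,-0.07,-0.139],0,0],[[0.193,-0.07,-0.139],0,0],[[0.193,-0.07,-0.139],0,0]]}}

```text
clock: 7.95
eef_pos: [616.1, 58.1, 211.5]
eef_rot: [-1.569, -0.0, 0.166]
wrist_force: [0.6, 0.4, 0.9]
finger_gap: 93.6
```

```bash
python3 - <<'E'
from h import *
s=manip.read_state();print(S(s["eef_pos"]),s["finger_gap"],s["wrist_force"])
p=manip.camera_params("wrist");im=manip.camera("wrist");cv2.imwrite("pics/w3.png",im[:,:,::-1])
im=manip.camera("side");cv2.imwrite("pics/s3.png",cv2.resize(im[140:320,180:400,::-1],None,fx=3.2,fy=3.2))
print("grip corners",proj(p,[W(x,y,142) for x in(-15,15) for y in(15,29)]).round(0).tolist(),"bar ends",proj(p,[W(x,-16,131) for x in(-22,22)]).round(0).tolist())
E
```

```text
[ -0.21178669   4.05089575 211.46549859] 93.61310066612194 [0.64800065 0.41831087 0.87292248]
grip corners [[292.0, 200.0], [310.0, 200.0], [292.0, 236.0], [309.0, 236.0]] bar ends [[254.0, 189.0], [255.0, 239.0]]
```

View pics/w3.png

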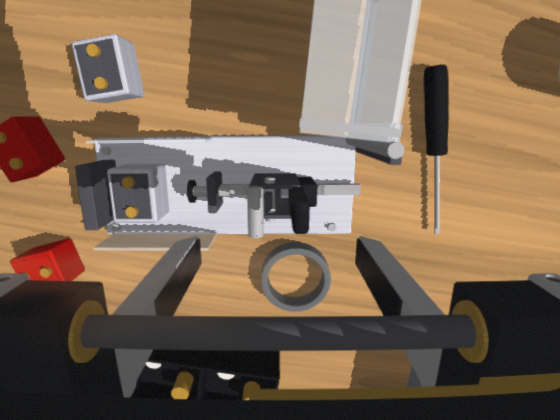

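The view shows the door open with its hood out at (360,60). The grip is at (300,215) and the trigger bar at (256,213), both as predicted. The pad is at (191,190) and the module at (138,195). Next I'll lower over bar and grip.

{"api": "play_rows", "payload": {"series": [[[0,0.04,-0.001],0,0],[[0,0.075,-0.001],0,0],[[0,0.095,-0.001],0,0],[[0,0.1055,-0.001],0,0],[[0,0.1055,-0.001],0,0.38],[[0,0.1055,-0.001],0,0.38],[[0,0.1055,-0.001],0,0.38],[[0,0.1055,-0.001],0,0.38],[[0,0.1055,-0.001],0,0.38],[[0,0.1055,-0.001],0,0.38],[[0,0.1055,-0.001],0,0.38],[[0,0.1055,-0.001],0,0.38]], "squeeze": 25}}

```text
clock: 9.25
eef_pos: [616.5, 57.3, 106.2]
eef_rot: [-1.569, -0.0, 0.166]
wrist_force: [0.3, -0.7, -0.2]
finger_gap: 58.2
```

```bash
cat >> h.py <<'E'
def look(name):
    s=manip.read_state();q=S(s["eef_pos"]);f=R2.T@s["wrist_force"][:2]
    g=s["finger_gap"];print("t",s["clock"],"tcp",q.round(1),"gap",round(g,1),"bar finger",round(q[1]-g/2,1),"grip finger",round(q[1]+g/2,1),"F station",f.round(1),s["wrist_force"][2].round(1))
    p=manip.camera_params("wrist");im=manip.camera("wrist")[:,:,::-1].copy();cv2.imwrite(f"pics/{name}.png",im)
    return p,im
E
python3 - <<'E'
from h import *
p,im=look("w4")
print("pad? module front -130 top",proj(p,[W(-30,-130,57),W(30,-130,57)]).round(0).tolist())
E
```

```text
t 9.25 tcp [ -0.    3.2 106.2] gap 58.2 bar finger -25.9 grip finger 32.3 F station [ 0.2 -0.8] -0.2
pad? module front -130 top [[98.0, 186.0], [109.0, 262.0]]
```

View pics/w4.png

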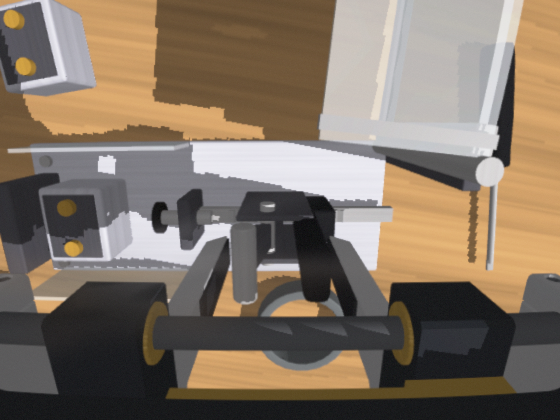

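The pad is at about (159,217), seen from behind. The top front edge of the module is at about (103,217). Next I'll measure the gap.

```bash
cat >> h.py <<'E'
def onx(p,px,x=0):
    c,d=ray(p,px);n=np.r_[R2[:,0],0];o=W(x,0,0);return S(c+d*((o-c)@n)/(d@n))
E
python3 - <<'E'
from h import *
p=manip.camera_params("wrist")
print("pad",onx(p,(159,217)),"left rim",onx(p,(152,217)))
for q in((100,205),(104,225)):print("modtop",S(onz(p,q,57)))
for q in((47,205),(52,225)):print("modtop far",S(onz(p,q,57)))
im=cv2.imread("pics/w4.png")[140:290,0:220];cv2.imwrite("pics/w4c.png",cv2.resize(im,None,fx=3.6,fy=3.6,interpolation=cv2.INTER_CUBIC))
E
```

```text
pad [ 8.42244303e-15 -9.46730504e+01  3.48400365e+01] left rim [-5.50121884e-14 -1.00500128e+02  3.48786211e+01]
modtop [ -15.86307482 -130.20177602   57.        ]
modtop [  -0.16467831 -129.33280919   57.        ]
modtop far [ -15.8609126  -172.12613568   57.        ]
modtop far [ 3.98530784e-02 -1.71069384e+02  5.70000000e+01]
```

View pics/w4c.png

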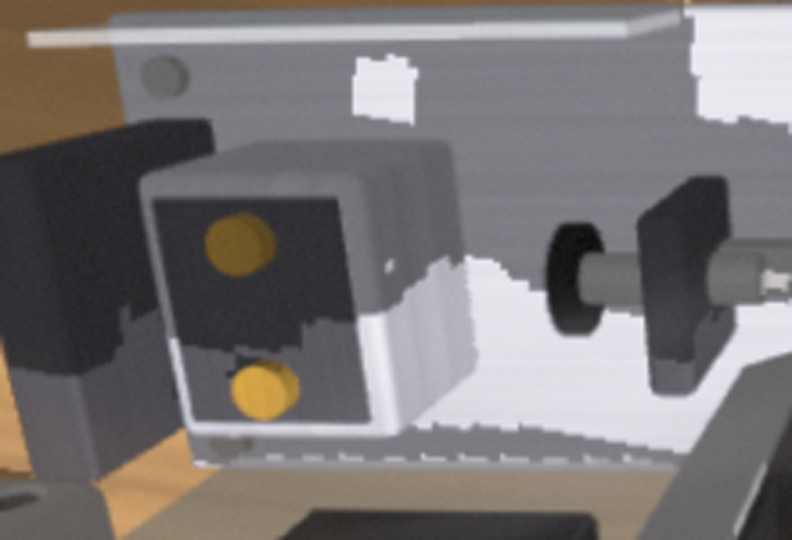

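{"api": "play_rows", "payload": {"series": [[[0,0,0.004],0,0.42],[[0,0,0.007],0,0.5],[[0,0,0.01],0,0.57],[[0,0,0.012],0,0.62],[[0,0,0.012],0,0.63],[[0,0,0.012],0,0.63],[[0,0,0.012],0,0.63]]}}

```text
clock: 10.0
eef_pos: [614.8, 68.8, 106.6]
eef_rot: [-1.569, -0.001, 0.166]
wrist_force: [1.6, -4.9, 3.0]
finger_gap: 34.7
```

```bash
python3 - <<'E'
from h import *
look("w5")
E
```

```text
t 10.0 tcp [  0.3  14.9 106.6] gap 34.7 bar finger -2.5 grip finger 32.2 F station [ 0.8 -5.1] 3.0
```

The first squeeze took 5 N at a bar position of +4.5 mm. I'll track pad, jaw plate and module by template matching.

```bash
cat >> h.py <<'E'
TP={"pad":(148,197,172,238),"jaw":(176,186,204,250),"mod":(52,192,106,262)}
def track(p,im,full=True):
    ref=cv2.imread("pics/w4.png"); out={}
    for k,(a,b,c,d) in TP.items():
        r0=max(b-8,0); best=(-1,)
        for sc in (0.88,0.94,1,1.06):
            t=cv2.resize(ref[b:d,a:c],None,fx=sc,fy=sc)
            m=cv2.matchTemplate(im[r0:d+8,0:230],t,cv2.TM_CCOEFF_NORMED);_,v,_,l=cv2.minMaxLoc(m)
            if v>best[0]:
                x,y=l; g=m[y,max(x-1,0):x+2]
                o=0.5*(g[0]-g[2])/(g[0]-2*g[1]+g[2]) if len(g)==3 and 0<x<m.shape[1]-1 else 0
                best=(v,x+o+(t.shape[1]-1)/2,r0+y+(t.shape[0]-1)/2)
        px=best[1:]
        y=S(onz(p,px,57))[1] if k=="mod" else onx(p,px)[1]
        out[k]=(round(float(y),1),round(float(best[0]),2))
    print(out,"pad-jaw",round(out["jaw"][0]-out["pad"][0],1));return out
E
python3 - <<'E'
from h import *
p=manip.camera_params("wrist");track(p,cv2.imread("pics/w5.png"))
E
```

```text
{'pad': (-105.6, 0.98), 'jaw': (-79.9, 0.94), 'mod': (-149.6, 0.93)} pad-jaw 25.7
```

{"api": "play_rows", "payload": {"series": [[[0,0,-0.003],0,0.58],[[0,0,-0.006],0,0.5],[[0,0,-0.01],0,0.43],[[0,0,-0.012],0,0.38],[[0,0,-0.012],0,0.38],[[0,0,-0.012],0,0.38],[[0,0,-0.012],0,0.38]]}}

```text
clock: 10.75
eef_pos: [616.8, 57.2, 106.6]
eef_rot: [-1.569, -0.001, 0.166]
wrist_force: [0.2, -0.0, 0.8]
finger_gap: 58.0
```

```bash
python3 - <<'E'
from h import *
p,im=look("w6");track(p,im);track(p,cv2.imread("pics/w4.png"))
E
```

```text
t 10.75 tcp [  0.3   3.1 106.6] gap 58.0 bar finger -25.9 grip finger 32.1 F station [ 0.2 -0. ] 0.8
{'pad': (-105.4, 0.98), 'jaw': (-79.4, 0.97), 'mod': (-149.8, 0.98)} pad-jaw 26.0
{'pad': (-94.0, 1.0), 'jaw': (-68.9, 1.0), 'mod': (-150.3, 1.0)} pad-jaw 25.1
```

Tracking works: the jaw advanced about 11 mm and stayed put. The pad is still about 20 mm from the module. Second stroke.

{"api": "play_rows", "payload": {"series": [[[0,0,0.004],0,0.42],[[0,0,0.007],0,0.5],[[0,0,0.01],0,0.57],[[0,0,0.012],0,0.62],[[0,0,0.012],0,0.63],[[0,0,0.012],0,0.63],[[0,0,0.012],0,0.63],[[0,0,0.009],0,0.58],[[0,0,0.006],0,0.5],[[0,0,0.002],0,0.43],[[0,0,0],0,0.38],[[0,0,0],0,0.38],[[0,0,0],0,0.38],[[0,0,0],0,0.38]]}}

```text
clock: 12.2
eef_pos: [616.7, 57.4, 106.6]
eef_rot: [-1.569, -0.001, 0.166]
wrist_force: [-0.1, -0.3, 0.8]
finger_gap: 58.3
```

```bash
python3 - <<'E'
from h import *
p,im=look("w7");track(p,im)
E
```

```text
t 12.2 tcp [  0.3   3.3 106.6] gap 58.3 bar finger -25.9 grip finger 32.4 F station [-0.2 -0.3] 0.8
{'pad': (-117.8, 0.94), 'jaw': (-91.7, 0.94), 'mod': (-149.8, 0.99)} pad-jaw 26.1
```

Jaw at about 23.5 mm. For the third stroke I'll hold the squeeze and look.

{"api": "play_rows", "payload": {"series": [[[0,0,0.004],0,0.42],[[0,0,0.007],0,0.5],[[0,0,0.01],0,0.57],[[0,0,0.012],0,0.62],[[0,0,0.012],0,0.63],[[0,0,0.012],0,0.63],[[0,0,0.012],0,0.63]]}}

```text
clock: 12.95
eef_pos: [615.3, 68.8, 107.4]
eef_rot: [-1.57, -0.003, 0.166]
wrist_force: [1.5, -5.4, 4.4]
finger_gap: 34.8
```

```bash
python3 - <<'E'
from h import *
p,im=look("w8");track(p,im)
E
```

```text
t 12.95 tcp [  0.7  14.8 107.4] gap 34.8 bar finger -2.6 grip finger 32.1 F station [ 0.6 -5.5] 4.4
{'pad': (-128.4, 0.85), 'jaw': (-104.5, 0.89), 'mod': (-149.8, 0.92)} pad-jaw 23.9
```

{"api": "play_rows", "payload": {"series": [[[0,0,-0.003],0,0.58],[[0,0,-0.006],0,0.5],[[0,0,-0.01],0,0.43],[[0,0,-0.012],0,0.38],[[0,0,-0.012],0,0.38],[[0,0,-0.012],0,0.38],[[0,0,-0.012],0,0.38]]}}

```text
clock: 13.7
eef_pos: [617.3, 57.1, 107.4]
eef_rot: [-1.57, -0.003, 0.166]
wrist_force: [-0.3, -1.3, 0.4]
finger_gap: 57.9
```

```bash
python3 - <<'E'
from h import *
p,im=look("w9");track(p,im)
cv2.imwrite("pics/w9c.png",cv2.resize(im[140:290,0:220],None,fx=3.6,fy=3.6,interpolation=cv2.INTER_CUBIC))
E
```

```text
t 13.7 tcp [  0.8   3.  107.4] gap 57.9 bar finger -26.0 grip finger 31.9 F station [-0.5 -1.2] 0.4
{'pad': (-128.7, 0.89), 'jaw': (-104.1, 0.91), 'mod': (-150.3, 0.98)} pad-jaw 24.6
```

View pics/w9c.png

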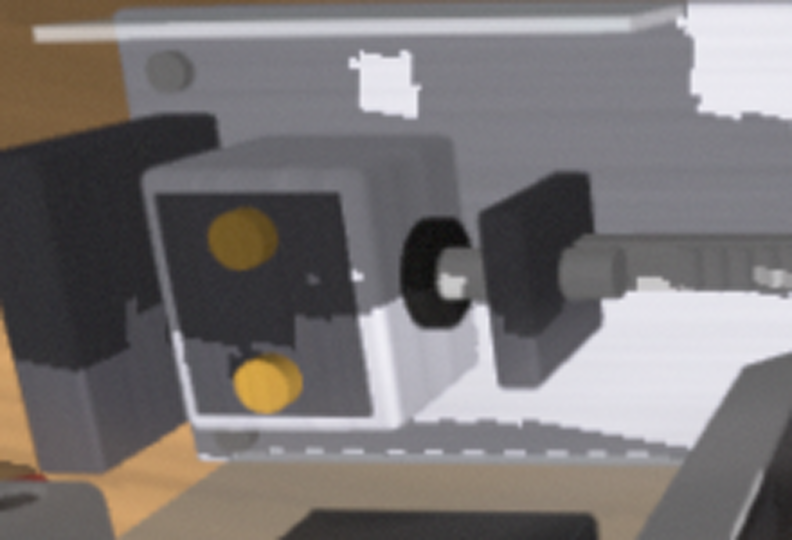

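The pad is at the module's front face, at about (120,216) in full-frame pixels. It is at or near contact, and the module has not moved. A full stroke could now over-press, so I'll squeeze part way and look.

{"api": "play_rows", "payload": {"series": [[[0,0.001,0.003],0,0.42],[[0,0.001,0.005],0,0.47],[[0,0.001,0.0065],0,0.51],[[0,0.001,0.0075],0,0.54],[[0,0.001,0.0075],0,0.54],[[0,0.001,0.0075],0,0.54],[[0,0.001,0.0075],0,0.54]]}}

```text
clock: 14.45
eef_pos: [616.7, 63.9, 107.3]
eef_rot: [-1.572, -0.005, 0.166]
wrist_force: [1.5, -5.7, 5.3]
finger_gap: 43.2
```

```bash
python3 - <<'E'
from h import *
p,im=look("w10");track(p,im)
E
```

```text
t 14.45 tcp [  1.3   9.7 107.3] gap 43.2 bar finger -11.9 grip finger 31.3 F station [ 0.6 -5.9] 5.3
{'pad': (-133.1, 0.86), 'jaw': (-109.8, 0.87), 'mod': (-155.5, 0.93)} pad-jaw 23.3
```

The module is sliding toward the end jaw, 5.5 mm so far. I'll squeeze further in small steps.

{"api": "play_rows", "payload": {"series": [[[0,0.001,0.0015],0,0.57],[[0,0.001,0.003],0,0.6],[[0,0.001,0.003],0,0.6],[[0,0.001,0.003],0,0.6]]}}

```text
clock: 14.9
eef_pos: [616.7, 66.2, 107.0]
eef_rot: [-1.573, -0.006, 0.166]
wrist_force: [1.1, -6.5, 4.2]
finger_gap: 37.4
```

```bash
python3 - <<'E'
from h import *
p,im=look("w11");track(p,im)
E
```

```text
t 14.9 tcp [  1.7  12.  107. ] gap 37.4 bar finger -6.7 grip finger 30.7 F station [ 0.1 -6.6] 4.2
{'pad': (-137.3, 0.83), 'jaw': (-112.3, 0.85), 'mod': (-159.1, 0.91)} pad-jaw 25.0
```

{"api": "play_rows", "payload": {"series": [[[0,0.001,0.0015],0,0.62],[[0,0.001,0.003],0,0.645],[[0,0.001,0.003],0,0.645],[[0,0.001,0.003],0,0.645]]}}

```text
clock: 15.35
eef_pos: [616.7, 68.5, 106.7]
eef_rot: [-1.575, -0.008, 0.166]
wrist_force: [0.0, -6.1, 4.3]
finger_gap: 33.4
```

```bash
python3 - <<'E'
from h import *
p,im=look("w12");track(p,im)
E
```

```text
t 15.35 tcp [  2.1  14.3 106.7] gap 33.4 bar finger -2.4 grip finger 30.9 F station [-1.  -6.1] 4.3
{'pad': (-137.4, 0.81), 'jaw': (-114.2, 0.84), 'mod': (-159.4, 0.91)} pad-jaw 23.2
```

{"api": "play_rows", "payload": {"series": [[[0,0,-0.003],0,0.58],[[0,0,-0.006],0,0.5],[[0,0,-0.009],0,0.43],[[0,0,-0.0115],0,0.38],[[0,0,-0.0115],0,0.38],[[0,0,-0.0115],0,0.38],[[0,0,-0.0115],0,0.38]]}}

```text
clock: 16.1
eef_pos: [618.6, 57.3, 106.7]
eef_rot: [-1.575, -0.008, 0.166]
wrist_force: [-0.2, -0.1, -0.7]
finger_gap: 58.0
```

```bash
python3 - <<'E'
from h import *
p,im=look("w13");track(p,im)
cv2.imwrite("pics/w13c.png",cv2.resize(im[140:290,0:220],None,fx=3.6,fy=3.6,interpolation=cv2.INTER_CUBIC))
E
```

```text
t 16.1 tcp [  2.1   2.9 106.7] gap 58.0 bar finger -26.0 grip finger 31.9 F station [-0.3 -0.1] -0.7
{'pad': (-136.8, 0.88), 'jaw': (-114.0, 0.87), 'mod': (-159.5, 0.96)} pad-jaw 22.8
```

View pics/w13c.png

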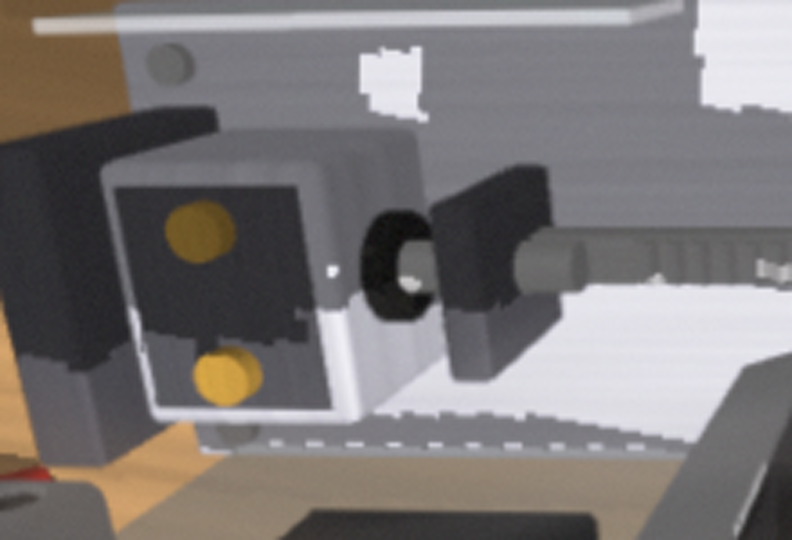

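The module has stopped at the end jaw: it has shifted 9 mm and no longer moves. I'll estimate the pad compression from the rim and plate edges, at crop columns 548/640, 402/480 and 362/433 for w4, w9 and w13.

```bash
python3 - <<'E'
from h import *
p=manip.camera_params("wrist")
for n,a,b,r in(("w4",548,640,278),("w9",402,480,270),("w13",362,433,264)):
    v=140+r/3.6
    ya,yb=[onx(p,(x/3.6,v))[1] for x in(a,b)];print(n,ya.round(1),yb.round(1),(yb-ya).round(1))
    # dark-profile along row through disc
    im=cv2.imread(f"pics/{n}.png",0); print(im[int(v)-8,85:215:1].tolist())
E
```

```text
w4 -97.3 -76.8 20.4
[50, 49, 48, 48, 50, 49, 50, 48, 46, 47, 59, 112, 118, 118, 113, 116, 114, 112, 106, 99, 96, 96, 96, 98, 98, 97, 97, 95, 97, 99, 98, 97, 100, 102, 100, 99, 97, 95, 96, 98, 97, 97, 99, 105, 117, 123, 127, 127, 125, 125, 127, 126, 127, 128, 126, 126, 128, 126, 126, 126, 126, 126, 126, 128, 127, 125, 112, 76, 31, 17, 20, 24, 22, 21, 19, 19, 19, 22, 25, 30, 30, 29, 53, 111, 124, 123, 125, 125, 124, 124, 123, 119, 83, 53, 50, 51, 51, 53, 50, 50, 51, 51, 49, 49, 46, 47, 44, 40, 41, 40, 45, 45, 46, 56, 80, 101, 103, 102, 103, 104, 102, 105, 103, 103, 103, 104, 103, 105, 107, 105]
w9 -133.3 -115.2 18.1
[49, 48, 48, 49, 47, 46, 50, 49, 49, 48, 49, 86, 114, 116, 117, 117, 115, 114, 109, 102, 99, 95, 98, 98, 98, 97, 92, 53, 28, 18, 19, 23, 18, 23, 18, 19, 17, 21, 18, 19, 22, 16, 20, 18, 28, 67, 111, 118, 82, 53, 48, 48, 49, 48, 48, 50, 49, 49, 50, 46, 46, 41, 44, 41, 40, 38, 41, 41, 40, 39, 38, 40, 40, 46, 72, 92, 99, 97, 99, 100, 101, 99, 99, 98, 101, 100, 98, 101, 100, 102, 101, 102, 102, 100, 101, 100, 100, 101, 102, 102, 102, 101, 103, 102, 103, 102, 101, 100, 103, 101, 100, 101, 102, 103, 102, 102, 104, 103, 102, 101, 102, 102, 103, 102, 103, 104, 102, 103, 104, 101]
w13 -145.2 -128.4 16.8
[113, 117, 116, 115, 115, 112, 107, 103, 97, 95, 96, 96, 96, 97, 95, 89, 65, 27, 22, 21, 20, 20, 22, 15, 20, 17, 16, 18, 20, 22, 17, 18, 19, 20, 30, 46, 46, 48, 48, 50, 51, 48, 50, 49, 50, 46, 45, 41, 40, 43, 42, 41, 36, 40, 39, 40, 38, 38, 40, 41, 41, 49, 71, 89, 95, 95, 96, 97, 96, 96, 97, 98, 96, 96, 98, 96, 96, 98, 98, 97, 96, 98, 98, 97, 97, 98, 100, 99, 99, 97, 98, 99, 97, 97, 97, 99, 98, 98, 100, 99, 98, 100, 99, 98, 97, 101, 99, 100, 99, 98, 99, 101, 99, 99, 99, 98, 100, 100, 100, 99, 99, 98, 99, 100, 100, 101, 100, 102, 101, 103]
```

The pad now looks about 3 mm pushed in, which fits the 3 N brake limit, so the jaw needs roughly 5 mm more. Final squeeze, in steps.

{"api": "play_rows", "payload": {"series": [[[-0.001,0,0.003],0,0.42],[[-0.002,0,0.005],0,0.47],[[-0.002,0,0.006],0,0.51],[[-0.002,0,0.0068],0,0.54],[[-0.002,0,0.0068],0,0.54],[[-0.002,0,0.0068],0,0.54],[[-0.002,0,0.0068],0,0.54]]}}

```text
clock: 16.85
eef_pos: [616.7, 62.4, 108.3]
eef_rot: [-1.578, -0.011, 0.166]
wrist_force: [2.0, -10.0, 8.7]
finger_gap: 43.5
```

```bash
python3 - <<'E'
from h import *
p,im=look("w14");track(p,im)
E
```

```text
t 16.85 tcp [  1.    8.2 108.3] gap 43.5 bar finger -13.5 grip finger 29.9 F station [  0.3 -10.2] 8.7
{'pad': (-136.4, 0.85), 'jaw': (-118.7, 0.81), 'mod': (-159.3, 0.92)} pad-jaw 17.7
```

```bash
python3 - <<'E'
from h import *
p=manip.camera_params("wrist")
im=cv2.imread("pics/w14.png")
for r in(198,202,206):print(r,cv2.cvtColor(im,cv2.COLOR_BGR2GRAY)[r,75:170].tolist())
cv2.imwrite("pics/w14c.png",cv2.resize(im[140:290,0:220],None,fx=3.6,fy=3.6,interpolation=cv2.INTER_CUBIC))
for y in (-128,-132,-136,-140,-144):print(y,proj(p,[W(0,y,34.5),W(0,y,47)]).round(1).tolist())
E
```

```text
198 [50, 46, 49, 79, 110, 115, 115, 117, 114, 111, 108, 102, 97, 96, 95, 96, 94, 98, 97, 94, 94, 93, 96, 97, 96, 97, 97, 91, 84, 83, 81, 66, 52, 50, 49, 50, 46, 46, 47, 48, 49, 45, 43, 41, 42, 41, 40, 38, 40, 41, 40, 41, 41, 39, 42, 41, 41, 42, 42, 41, 42, 42, 40, 39, 40, 40, 55, 96, 123, 127, 126, 126, 126, 126, 125, 126, 126, 126, 126, 126, 127, 127, 126, 124, 125, 127, 126, 127, 126, 126, 127, 126, 125, 128, 127]
202 [48, 48, 47, 52, 96, 114, 115, 117, 116, 115, 110, 108, 101, 98, 96, 97, 97, 98, 97, 97, 97, 93, 87, 63, 31, 19, 21, 21, 19, 21, 21, 37, 47, 50, 50, 48, 46, 49, 46, 47, 47, 48, 46, 46, 42, 40, 42, 40, 42, 41, 42, 40, 42, 39, 40, 40, 39, 42, 36, 42, 40, 43, 39, 41, 43, 43, 51, 79, 118, 124, 123, 121, 124, 122, 121, 123, 124, 124, 124, 124, 124, 123, 123, 124, 123, 124, 123, 123, 123, 124, 124, 123, 125, 123, 125]
206 [49, 49, 47, 46, 54, 110, 116, 116, 117, 115, 115, 110, 105, 99, 98, 95, 96, 97, 96, 98, 95, 72, 31, 20, 20, 22, 21, 22, 19, 22, 19, 24, 42, 45, 48, 48, 48, 50, 48, 49, 51, 45, 47, 45, 42, 41, 40, 39, 39, 40, 38, 35, 40, 40, 39, 39, 36, 43, 43, 48, 61, 95, 101, 100, 101, 101, 102, 100, 102, 101, 103, 100, 100, 100, 103, 102, 102, 101, 101, 102, 100, 100, 104, 105, 103, 102, 103, 103, 103, 103, 102, 101, 102, 102, 102]
-128 [[116.2, 213.6], [108.6, 218.1]]
-132 [[111.6, 213.6], [103.8, 218.1]]
-136 [[107.0, 213.6], [99.0, 218.0]]
-140 [[102.4, 213.6], [94.2, 218.0]]
-144 [[97.8, 213.6], [89.4, 218.0]]
```

View pics/w14c.png

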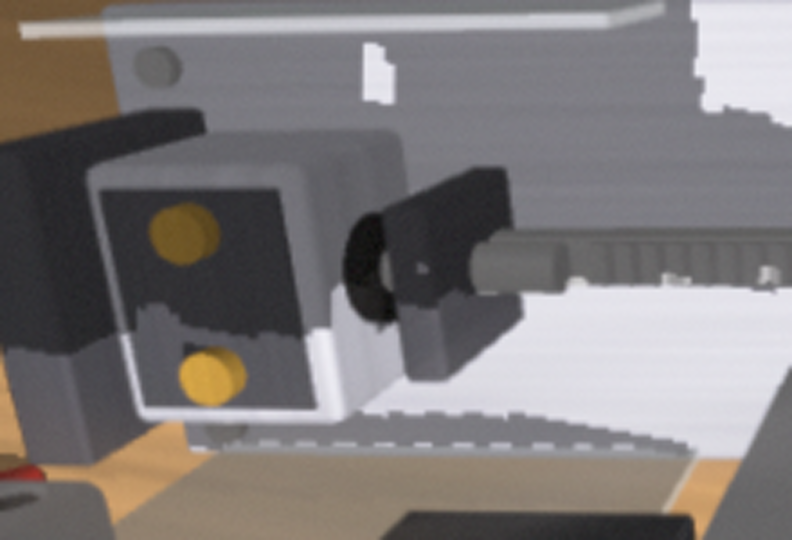

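Compression estimates at this pose are 7.5 and 8.1 mm from the pad-to-jaw distance, and 6.8 to 8.2 mm from jaw travel less pad travel. The bar force of 10.2 N suggests 8 to 9 N on the pad. These agree on about 8 mm, roughly half of the travel. I'll use camera calls to check that it holds without re-anchoring the arm.

```bash
python3 - <<'E'
from h import *
for i in range(14):
    if i%7==6: p,im=look(f"w20_{i}");track(p,im)
    else: manip.camera("wrist")
im=manip.camera("top")
d=cv2.absdiff(im[:,:,::-1].copy(),cv2.imread("pics/top0.png")).max(2)
for n,(x,y) in dict(spare=(328,235),tape=(245,165),driver=(200,230),mug=(135,273),glue=(410,155),meter=(417,247)).items(): print(n,round(float(d[y-12:y+13,x-12:x+13].mean()),1))
E
```

```text
t 17.2 tcp [  1.    8.2 108.4] gap 43.2 bar finger -13.4 grip finger 29.8 F station [  1.  -10.5] 8.5
{'pad': (-136.3, 0.85), 'jaw': (-118.7, 0.81), 'mod': (-159.3, 0.92)} pad-jaw 17.6
t 17.55 tcp [  1.    8.2 108.4] gap 43.4 bar finger -13.5 grip finger 29.9 F station [  1.  -11.1] 9.8
{'pad': (-136.3, 0.85), 'jaw': (-118.7, 0.81), 'mod': (-159.3, 0.92)} pad-jaw 17.6
spare 19.6
tape 25.1
driver 14.7
mug 15.2
glue 18.7
meter 7.4
```

```bash
python3 -c "
from cell import manip
print(manip.sign_off())"
```

```text
the job is handed in; nothing more can be done
None
```

I swung the guard door open by its handle to about 1.67 rad. I then pumped the trigger: three full squeezes and a fourth in steps pushed the module about 9 mm up to the end jaw. A fifth, partial squeeze pressed the pad, and I handed in with the trigger still held, at about 17.6 s on the clock.

**Last checks:**
- **Hold:** nothing moved over 0.7 s. The bar force stayed at 10–11 N and the module stayed against the end jaw.
- **Pad compression:** the estimates are 7 to 8 mm from tracking the pad and jaw, and 8 to 9.5 mm from the bar force. A cruder edge measure read 9.3 mm, but it is skewed by viewing angle. I took it as about 8 mm; all are well under the 14 mm crush limit.

**Not confirmed:**
- **Grip contact:** the finger on the grip side was within about 1 mm of the fixed grip, so it may be touching it lightly.
- **Other items on the desk:** comparing top pictures from before and after proved nothing, because every item's patch had changed, probably from the arm's moved shadow. I saw no contact with them, and my moves passed well above them.

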